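# Stack, align and weight the stone discs of a lamp column, then set the curing timer

## Task

Clear the steel weight off the round curing plate and build the lamp column there: stack every notched stone disc on the bench flat in the middle of the plate, the largest at the bottom and each smaller one on the next larger, with all the cable notches facing the plate's black triangle. Then stand the weight upright in the middle of the stack, and last turn the timer knob until its pointer is at the long thick mark on the dial. Leave the tin and the rubbing block where they are.

Things in the scene. Friction and masses are not known exactly. Their poses are not given: they have to be found in the camera images.
- disc69: flat sandstone disc, 69 mm diameter, 20 mm thick, the largest of up to five; it lies flat, starts on the bench and may be absent. A square notch 12 mm wide and 12 mm deep is cut through its rim. Origin: centre of its underside; z up its axis (this face is to stay up), x from the axis to the notch. About 190 g. The rim is round and can be gripped at any angle, also across the notch.
- disc69_notch (a point): middle of the notch of the 69 mm disc, on its rim line (34.5 mm from the axis), at the upper face
- disc62: flat sandstone disc, 62 mm diameter, 20 mm thick, the second largest of up to five; it lies flat, starts on the bench and may be absent. A square notch 12 mm wide and 12 mm deep is cut through its rim. Origin: centre of its underside; z up its axis (this face is to stay up), x from the axis to the notch. About 155 g. The rim is round and can be gripped at any angle, also across the notch.
- disc62_notch (a point): middle of the notch of the 62 mm disc, on its rim line (31 mm from the axis), at the upper face
- disc55: flat sandstone disc, 55 mm diameter, 20 mm thick, the third largest of up to five; it lies flat, starts on the bench and may be absent. A square notch 12 mm wide and 12 mm deep is cut through its rim. Origin: centre of its underside; z up its axis (this face is to stay up), x from the axis to the notch. About 120 g. The rim is round and can be gripped at any angle, also across the notch.
- disc55_notch (a point): middle of the notch of the 55 mm disc, on its rim line (27.5 mm from the axis), at the upper face
- disc48: flat sandstone disc, 48 mm diameter, 20 mm thick, the second smallest of up to five; it lies flat, starts on the bench and may be absent. A square notch 12 mm wide and 12 mm deep is cut through its rim. Origin: centre of its underside; z up its axis (this face is to stay up), x from the axis to the notch. About 90 g. The rim is round and can be gripped at any angle, also across the notch.
- disc48_notch (a point): middle of the notch of the 48 mm disc, on its rim line (24 mm from the axis), at the upper face
- disc41: flat sandstone disc, 41 mm diameter, 20 mm thick, the smallest of up to five; it lies flat, starts on the bench and may be absent. A square notch 12 mm wide and 12 mm deep is cut through its rim. Origin: centre of its underside; z up its axis (this face is to stay up), x from the axis to the notch. About 66 g. The rim is round and can be gripped at any angle, also across the notch.
- disc41_notch (a point): middle of the notch of the 41 mm disc, on its rim line (20.5 mm from the axis), at the upper face
- plate: round curing plate fixed to the bench, aluminium top on a dark housing, 160 mm diameter, flat top 25 mm above the bench, with a black triangle printed on it near the rim, pointing to the centre. Origin: centre of its underside (on the bench); x from the centre to the triangle, z up
- plate_mark (a point): middle of the black triangle (the mark) on the plate's top, 60 mm from its centre
- weight: turned steel press weight, about 0.55 kg: a round foot 64 mm in diameter and 28 mm high, with an upright round stem 26 mm in diameter on it, 60 mm high overall. It starts standing near the middle of the plate. Origin: centre of its underside, z up its axis
- timer_base: curing timer fixed to the bench: grey box 130 x 130 mm, 45 mm high, with a white round dial on top, and 30 degree tick marks, one of them long and thick. Origin: centre of its underside, z up; seen from above, the zero tick lies towards its -x and the long thick mark 120 degrees clockwise from there
- timer_grip (a point): on the axis of the timer's black knob, in its upright bar grip, 78 mm above the bench. The bar is 14 mm wide, 54 mm long and 32 mm high, and its top lies 85 mm above the bench; it stands on a round skirt of 56 mm diameter, whose top is 55 mm above the bench. A white line on one half of the bar's top is the pointer. x runs along the bar, and the pointer points to this frame's -x
- timer_mark (a point): the long thick mark on the timer's dial, 50 mm from the knob's axis
- timer (a joint): angle of the timer knob in rad: 0 when the pointer faces the timer box's -x, growing clockwise seen from above, to 5.2; 2.094 with the pointer at the long thick mark. It stays where it is left (light friction, about 0.04 N m)
- glue_tin: bystander: closed tin, 74 mm diameter, 80 mm high; origin: centre of its underside
- rubbing_block: bystander: stone rubbing block 120 x 60 x 35 mm; origin: centre of its underside

How it is judged:
By the outcome, as a careful person would: the job done as asked, in the order asked, and still so for the second after the job is handed in, with the robot touching nothing.
Of disc69, disc62, disc55, disc48, disc41 only 3 to 5 are there at a start; the rules pass over those that are not, and their reading is None.
At some moment in a run one of disc69, disc62 may be knocked a few centimetres aside while the robot is not near it.
Once in a run the grip may slacken for a moment while it holds something.
It also fails if it takes over 210 s, if anything falls off the work surface, if the arm or the gripper's body presses on something with over 40 N, if the wrist force passes 120 N, or if a joint passes its speed limit or range.

## Robot

A 6-joint arm with a two-finger parallel gripper is mounted at the origin on the work surface. World frame = base frame: x ahead of the robot, y to its left, z up, the work surface at z = 0. Lengths are in m, angles in rad, forces in N, time in s.
With the tool pointing down it reaches from about 0.2 to 0.875 m from the base axis. Payload 3.4 kg.
Tool frame: the origin (TCP) lies between the finger pads; the fingertips stand 25 mm ahead of it and the grasp point (between the pads) lies 6 mm ahead of it (r.nose_length is the z of the fingertips in the tool frame, in m); z points along the fingers, x is the direction in which the jaws open and shut, and the axes are right-handed (so a half turn about z gives the same grasp; the last joint's range is limited). The gripper opens to 94 mm and grips with 3 to 60 N. Pads are 16 mm wide; open, the fingers measure 119 mm over their backs; the gripper's body (75 mm by 177 mm) begins 78 mm behind the grasp point.
Start: joints at [-1.242, 0.276, 1.505, -0, 1.361, -0.121], TCP at [0.25, -0.518, 0.23] pointing down, gripper open.
Joint ranges: [-2.89, 2.89], [-0.75, 2.08], [0.22, 2.7], [-1.18, 4.32], [0.11, 2.71], [-2.7, 2.7]. Speed limits (rad/s): [2.57, 2.57, 3.14, 3.14, 3.14, 3.14].

## Interface

Orientations are given as a unit quaternion [w, x, y, z].
In Python, from plant import r, gripper_to, inverse_kinematics, vision, models, telemetry gives the robot as it stands. Calls block until the motion is done:
- r.move_to(position, orientation): joint-space move of the TCP to a pose.
- r.move_l(position, rot=None, vel=0.15, guard=None): straight line of the TCP; rot=None keeps the orientation; vel is the mean speed in m/s. With guard (N) it stops when the force on the tool has changed by that much, and returns True; else False.
- r.movej(angles): joint-space move.
- gripper_to(opening, f_grip=None): finger opening in m; f_grip is the grip in N (None keeps the last); returns when the fingers have stopped.
- r.hold(seconds).
- inverse_kinematics(position, orientation): joint angles nearest the present ones, or None.
- vision.snapshot(name): name is "scene" or "top" or "wrist"; returns the picture (400x640x3 uint8, red, green, blue); there is no depth.
- vision.get_calibration(name): a dict with "fx", "fy", "cx", "cy" (pixels), "position" and "orientation" of the camera in the world. Camera axes: x right, y down, z forward; pixel columns grow to the right and rows downward; lengths in m; the calibration is good to about 2 mm. A picture is of the moment at which its call begins: read the wrist's pose just before it. get_calibration takes no time and is no camera call; for the wrist camera it gives the pose at the moment of the call.
A pose or a line that the arm cannot do raises r.PlanningError and nothing moves.
- r.sign_off(): hands the job in, once; it reports no verdict.
Trained networks look in the newest picture that a camera, given by its name, has taken for a name from the list of things; names that differ only in an ending like _2 or _b are one class to them, and where a whole thing is asked for, a point or a joint stands for the part that bears it (a point fixed in the world has none). Each returns a list of dicts, best first, with "score" (0 to 1); they miss things now and then, are a little off and sometimes report something else, mostly with a low value. They report only what shows in the picture. A call takes as long as a camera call.
- models.boxes_of(thing, camera): "at" ([x, y, z] in m, in world coordinates, good to about 4 mm: the middle of the surface that is visible of it).
- models.regions_of(thing, camera): "pixels" (400x640 bool, what is visible of it).
- models.mark_of(thing, camera): "at" ([x, y, z] in m, in world coordinates, good to about 4 mm: a listed point, or the origin of a listed thing).
Readings, each from a call of its own:
- telemetry.current_t(): time.
- telemetry.current_joints(): joint angles.
- telemetry.current_dq(): joint speeds.
- telemetry.current_joint_efforts(): joint torques, N m.
- telemetry.current_ee_pos(): TCP position.
- telemetry.current_tool_rot(): TCP orientation.
- telemetry.current_wrist_force(): force on the tool from outside, world axes, zero at the start.
- telemetry.current_torque(): the same for the moment, N m.
- telemetry.current_opening(): finger opening in m.
Only numpy, scipy, OpenCV 4.12 (cv2) and the standard library are available. Lean on these libraries where they do the work, as an engineer would, in place of code of your own. Each camera call takes 0.05 s, during which the arm holds its last target.

## Working session

There is one attempt and no reset: what is moved stays moved. The work goes in short steps, each a Python script; the robot and the scene stay as the last script left them, time stands still between calls to the robot, and variables do not carry over. Pictures are saved under pics/ and viewed, and the job is handed in when it is done.

```bash
ls; mkdir -p pics; cat > h.py <<'E'
import numpy as np, cv2
from plant import r, gripper_to, inverse_kinematics, vision, models, telemetry
from scipy.spatial.transform import Rotation as R
def save(img,name): cv2.imwrite('pics/'+name+'.png',cv2.cvtColor(img,cv2.COLOR_RGB2BGR))
def Rq(q): return R.from_quat([q[1],q[2],q[3],q[0]])
def ray(cal,u,v,z):
    d=Rq(cal['orientation']).apply([(u-cal['cx'])/cal['fx'],(v-cal['cy'])/cal['fy'],1]); p=np.array(cal['position'])
    return p+d*(z-p[2])/d[2]
def proj(cal,P):
    p=Rq(cal['orientation']).inv().apply(np.array(P)-np.array(cal['position']))
    return np.array([cal['fx']*p[0]/p[2]+cal['cx'],cal['fy']*p[1]/p[2]+cal['cy']])
def down(yaw):  # tool x at angle yaw in world, z down
    q=(R.from_euler('z',yaw)*R.from_euler('x',np.pi)).as_quat(); return [q[3],q[0],q[1],q[2]]
E
python3 - <<'E'
from h import *
for c in ['top','scene','wrist']:
    save(vision.snapshot(c),c+'0'); print(c,vision.get_calibration(c))
print(telemetry.current_t(),telemetry.current_tool_rot(),r.nose_length)
E
```

```text
pics
top {'fx': 389.6431092797779, 'fy': 389.6431092797779, 'cx': 318.9249018700849, 'cy': 197.3462639716995, 'position': array([0.45905644, 0.03892482, 1.19195087]), 'orientation': array([-0.03501485,  0.70675066, -0.7053893 ,  0.04127227])}
scene {'fx': 385.0737022126721, 'fy': 385.0737022126721, 'cx': 322.3780744988927, 'cy': 199.80355125113843, 'position': array([1.14802116, 0.175309  , 0.72143122]), 'orientation': array([-0.22547359,  0.56981602,  0.73379716, -0.29327989])}
wrist {'fx': 303.8330795775446, 'fy': 303.8330795775446, 'cx': 320.3395707025361, 'cy': 202.45410099643456, 'position': array([ 0.32534656, -0.4806753 ,  0.38514354]), 'orientation': array([ 0.12130326,  0.83850994, -0.52570637, -0.07628501])}
0.15 [-4.27804912e-04  8.47000503e-01 -5.31591660e-01 -5.21694697e-04] 0.025
```

View pics/top0.png

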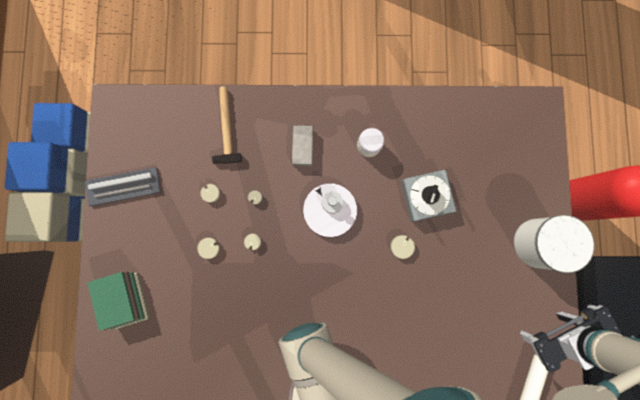

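View pics/scene0.png

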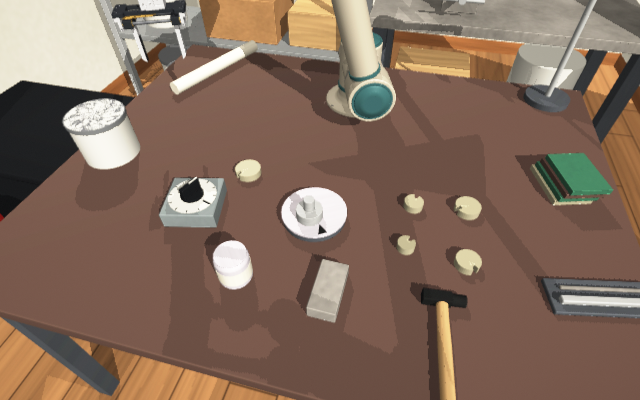

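```bash
python3 - <<'E'
from h import *
vision.snapshot('top')
np.set_printoptions(precision=4,suppress=True)
cal=vision.get_calibration('top')
for t in ['disc69','disc62','disc55','disc48','disc41','plate','plate_mark','weight','timer_base','timer_grip','timer_mark','glue_tin','rubbing_block']:
    l=models.mark_of(t,'top')
    print(t,[(round(d['score'],2),np.round(d['at'],3).tolist(),proj(cal,d['at']).round().tolist()) for d in l[:3]])
for t in ['disc69','disc62','disc55','disc48','disc41']:
    l=models.mark_of(t+'_notch','top')
    print(t,[(round(d['score'],2),np.round(d['at'],3).tolist(),proj(cal,d['at']).round().tolist()) for d in l[:3]])
print(telemetry.current_t())
E
```

```text
disc69 [(0.85, [0.433, 0.359, -0.001], [210.0, 248.0]), (0.76, [0.435, -0.222, -0.001], [401.0, 248.0]), (0.59, [0.6, 0.361, 0.002], [210.0, 193.0])]
disc62 [(0.85, [0.433, 0.359, -0.001], [210.0, 248.0]), (0.76, [0.435, -0.222, -0.001], [401.0, 248.0]), (0.59, [0.6, 0.361, 0.002], [210.0, 193.0])]
disc55 [(0.85, [0.433, 0.359, -0.001], [210.0, 248.0]), (0.76, [0.435, -0.222, -0.001], [401.0, 248.0]), (0.59, [0.6, 0.361, 0.002], [210.0, 193.0])]
disc48 [(0.85, [0.433, 0.359, -0.001], [210.0, 248.0]), (0.76, [0.435, -0.222, -0.001], [401.0, 248.0]), (0.59, [0.6, 0.361, 0.002], [210.0, 193.0])]
disc41 [(0.85, [0.433, 0.359, -0.001], [210.0, 248.0]), (0.76, [0.435, -0.222, -0.001], [401.0, 248.0]), (0.59, [0.6, 0.361, 0.002], [210.0, 193.0])]
plate [(0.57, [0.548, 0.0, 0.002], [328.0, 210.0]), (0.54, [0.469, -0.239, 0.02], [408.0, 236.0])]
plate_mark [(0.56, [0.601, 0.028, 0.023], [319.0, 192.0])]
weight []
timer_base [(0.8, [0.593, -0.3, 0.001], [425.0, 196.0])]
timer_grip [(0.68, [0.591, -0.298, 0.071], [432.0, 194.0])]
timer_mark [(0.74, [0.607, -0.256, 0.049], [415.0, 190.0])]
glue_tin [(0.68, [0.752, -0.125, -0.0], [368.0, 145.0]), (0.31, [0.588, 0.227, -0.002], [255.0, 197.0])]
rubbing_block [(0.9, [0.746, 0.08, -0.002], [302.0, 147.0])]
disc69 [(0.81, [0.469, -0.24, 0.022], [409.0, 236.0])]
disc62 [(0.56, [0.447, 0.334, 0.017], [217.0, 243.0]), (0.53, [0.594, -0.299, -0.002], [425.0, 196.0])]
disc55 [(0.56, [0.622, 0.376, 0.019], [204.0, 185.0])]
disc48 [(0.72, [0.429, 0.232, 0.016], [251.0, 249.0])]
disc41 [(0.45, [0.564, 0.236, 0.021], [250.0, 204.0])]
1.1
```

```bash
python3 - <<'E'
from h import *
np.set_printoptions(precision=4,suppress=True)
p=np.array(telemetry.current_ee_pos());T=Rq(telemetry.current_tool_rot())
cal=vision.get_calibration('wrist')
print(T.inv().apply(cal['position']-p)); print((T.inv()*Rq(cal['orientation'])).as_matrix()); print(T.as_matrix()); 
for yaw in (0,np.pi/2,-np.pi/2,np.pi):
    print(yaw,inverse_kinematics([0.5,0.25,0.3],down(yaw)))
t=telemetry.current_t()
r.move_to([0.55,0.0,0.3],down(-np.pi/2)); print(telemetry.current_t()-t)
save(vision.snapshot('wrist'),'w1');cal=vision.get_calibration('wrist');print(cal['position'])
r.move_to([0.45,0.28,0.3],down(-np.pi/2)); print(telemetry.current_t()-t)
save(vision.snapshot('wrist'),'w2')
E
```

```text
[-0.0005 -0.084  -0.1553]
[[ 1.      0.0006  0.0012]
 [-0.0009  0.9589  0.2838]
 [-0.0009 -0.2838  0.9589]]
[[ 0.4348 -0.9005  0.    ]
 [-0.9005 -0.4348 -0.0001]
 [ 0.0001  0.     -1.    ]]
0 [ 0.3392  0.221   1.4105 -0.      1.5101  0.3392]
1.5707963267948966 [ 0.3392  0.221   1.4105 -0.      1.5101 -1.2316]
-1.5707963267948966 [0.3392 0.221  1.4105 0.     1.5101 1.91  ]
3.141592653589793 None
2.1583
[0.6337 0.0001 0.4551]
3.35
```

View pics/w1.png

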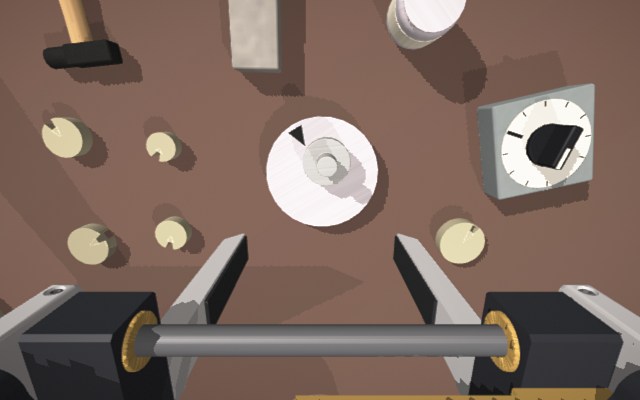

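View pics/w2.png

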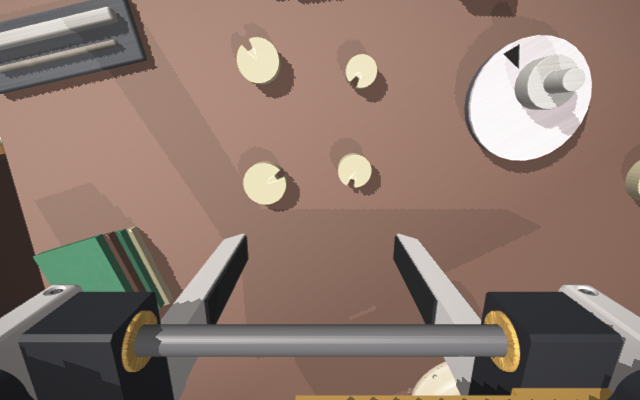

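```bash
cat >> h.py <<'E'
from scipy.optimize import least_squares
DI=[69,62,55,48,41]
def cream(img):
    hsv=cv2.cvtColor(img,cv2.COLOR_RGB2HSV)
    m=((hsv[...,0]>=18)&(hsv[...,0]<=36)&(hsv[...,1]>35)&(hsv[...,1]<140)&(hsv[...,2]>110)).astype(np.uint8)
    return cv2.morphologyEx(m,cv2.MORPH_OPEN,np.ones((3,3)))
def patch(img,cal,c,z,h=0.05,n=200):
    # rectified patch, world aligned: col -> x, row -> y
    g=np.linspace(-h,h,n); X,Y=np.meshgrid(c[0]+g,c[1]+g)
    P=np.stack([X,Y,np.full_like(X,z)],-1).reshape(-1,3)
    p=Rq(cal['orientation']).inv().apply(P-np.array(cal['position']))
    u=(cal['fx']*p[:,0]/p[:,2]+cal['cx']).reshape(n,n).astype(np.float32); v=(cal['fy']*p[:,1]/p[:,2]+cal['cy']).reshape(n,n).astype(np.float32)
    return cv2.remap(img,u,v,cv2.INTER_LINEAR),X-c[0],Y-c[1]
def hullpts(cal,x,y,rad,z0,h,n=90):
    a=np.linspace(0,2*np.pi,n,endpoint=False)
    P=np.concatenate([np.stack([x+rad*np.cos(a),y+rad*np.sin(a),np.full(n,z)],1) for z in (z0,z0+h)])
    p=Rq(cal['orientation']).inv().apply(P-np.array(cal['position']))
    uv=np.stack([cal['fx']*p[:,0]/p[:,2]+cal['cx'],cal['fy']*p[:,1]/p[:,2]+cal['cy']],1).astype(np.float32)
    return cv2.convexHull(uv)
def fit_hull(cal,cnt,x,y,rad,z0,h,fixr=False):
    hull=cv2.convexHull(cnt).reshape(-1,2).astype(np.float32)
    hh=np.concatenate([hull,hull[:1]]); pts=[]
    for a,b in zip(hh[:-1],hh[1:]):   # only true hull points
        pts.append(a)
    pts=np.array(pts)
    def f(q):
        H=hullpts(cal,q[0],q[1],rad if fixr else q[2],z0,h)
        return [cv2.pointPolygonTest(H,(float(a),float(b)),True)-0.3 for a,b in pts]
    s=least_squares(f,[x,y] if fixr else [x,y,rad],x_scale=0.001,diff_step=1e-3,loss='soft_l1')
    return s.x,np.sqrt(np.mean(np.array(f(s.x))**2))
def notch(img,cal,c,rad,ztop):
    P,X,Y=patch(img,cal,c,ztop); V=P.astype(float).min(-1) if P.ndim==3 else P
    V=P.astype(float).sum(-1)
    best=[]
    for a in np.radians(np.arange(0,360,1.0)):
        u=X*np.cos(a)+Y*np.sin(a); w=-X*np.sin(a)+Y*np.cos(a)
        m=(u>rad-.011)&(u<rad-.003)&(abs(w)<.005)
        s=(u>rad-.011)&(u<rad-.003)&(abs(w)>.008)&(abs(w)<.012)&(np.hypot(X,Y)<rad-.002)
        b=(u>rad-.018)&(u<rad-.014)&(abs(w)<.006)
        best.append(0.5*(V[s].mean()+V[b].mean())-V[m].mean())
    best=np.array(best); i=best.argmax(); k=np.arange(-12,13); w=np.clip(best[(i+k)%360]-best[i]*.6,0,None)
    return np.radians(i+(w*k).sum()/w.sum()),best[i]
def discs(img,cal,z0=0.,only=None,near=None):
    m=cream(img); out=[]
    cs,_=cv2.findContours(m,cv2.RETR_EXTERNAL,cv2.CHAIN_APPROX_NONE)
    for c in cs:
        if cv2.contourArea(c)<250: continue
        x,y,w,hh=cv2.boundingRect(c)
        if x<=1 or y<=1 or x+w>=639 or y+hh>=399: continue
        g=ray(cal,x+w/2,y+hh/2,z0+.01)
        if near is not None and np.hypot(*(g[:2]-near))>0.06: continue
        q,e=fit_hull(cal,c,g[0],g[1],0.027,z0,.02)
        if not(.015<q[2]<.04) or e>3: continue
        d=min(DI,key=lambda D:abs(D/2000-q[2]))
        if only: d=only
        q2,e2=fit_hull(cal,c,q[0],q[1],d/2000,z0,.02,True)
        a,s=notch(img,cal,q2[:2],d/2000,z0+.02)
        out.append(dict(d=d,fitD=q[2]*2000,xy=q2[:2],e=e2,ang=a,s=s))
    return out
def draw(img,cal,ds,name,z0=0):
    o=img.copy()
    for k in ds:
        H=hullpts(cal,*k['xy'],k['d']/2000,z0,.02).astype(int); cv2.polylines(o,[H],True,(255,0,0),1)
        p=proj(cal,[k['xy'][0]+k['d']/2000*np.cos(k['ang']),k['xy'][1]+k['d']/2000*np.sin(k['ang']),z0+.02]); c=proj(cal,[*k['xy'],z0+.02])
        cv2.line(o,tuple(int(i) for i in c),tuple(int(i) for i in p),(0,0,255),1)
    save(o,name)
def look(only=None,near=None,z0=0.,name=None):
    cal=vision.get_calibration('wrist'); img=vision.snapshot('wrist'); ds=discs(img,cal,z0,only,near)
    for k in ds: print(k['d'],round(k['fitD'],1),k['xy'].round(4),'e',round(k['e'],2),'ang',round(np.degrees(k['ang']),1),'s',round(k['s']))
    if name: draw(img,cal,ds,name,z0)
    return ds
E
python3 - <<'E'
from h import *
look(name='d2')
E
```

```text
62 61.8 [0.4343 0.362 ] e 0.4 ang 301.1 s 345
48 48.0 [0.4535 0.2298] e 0.24 ang 165.5 s 336
55 55.0 [0.6007 0.3622] e 0.22 ang 33.4 s 238
```

View pics/d2.png

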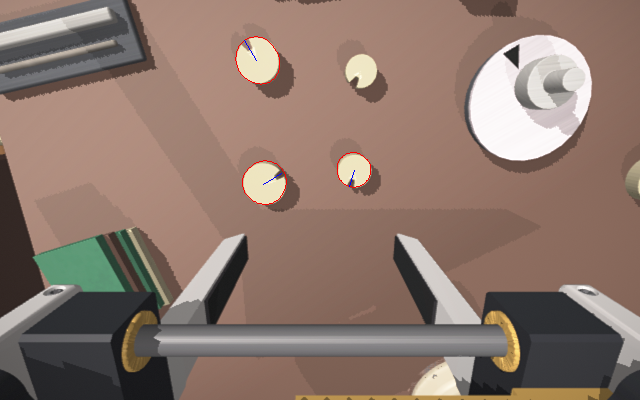

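```bash
cat >> h.py <<'E'
def plate_meas(img,cal,name=None):
    hsv=cv2.cvtColor(img,cv2.COLOR_RGB2HSV)
    c0=proj(cal,[0.548,0,.025])
    m=((hsv[...,2]>185)&(hsv[...,1]<40)).astype(np.uint8)
    n,lab,st,cen=cv2.connectedComponentsWithStats(m)
    i=max(range(1,n),key=lambda i:st[i,4]*(np.hypot(*(cen[i]-c0))<60))
    cs,_=cv2.findContours((lab==i).astype(np.uint8),cv2.RETR_EXTERNAL,cv2.CHAIN_APPROX_NONE)
    c=max(cs,key=cv2.contourArea)
    q,e=fit_hull(cal,c,.548,0,.08,.025,0.0); q2,e2=fit_hull(cal,c,.548,0,.08,.025,0.0,True)
    P,X,Y=patch(img,cal,q2[:2],.025,.085,340); rr=np.hypot(X,Y)
    dark=((P.max(-1)<70)&(rr<.077)&(rr>.045)).astype(np.uint8)
    n,lab,st,cen=cv2.connectedComponentsWithStats(dark)
    j=max(range(1,n),key=lambda i:st[i,4]); mm=lab==j
    tx,ty=X[mm].mean(),Y[mm].mean()
    print('plate D',q[2]*2000,q2[:2],e2,'tri r',np.hypot(tx,ty),'ang',np.degrees(np.arctan2(ty,tx)),'area mm2',mm.sum()*(170/340)**2)
    if name:
        o=img.copy(); cv2.polylines(o,[hullpts(cal,*q2[:2],.08,.025,0).astype(int)],True,(255,0,0),1)
        cv2.circle(o,tuple(int(i) for i in proj(cal,[q2[0]+tx,q2[1]+ty,.025])),2,(0,255,0),-1); save(o,name)
    return q2[:2],np.arctan2(ty,tx)
E
python3 - <<'E'
from h import *
r.move_to([0.52,0.0,0.28],down(-np.pi/2))
cal=vision.get_calibration('wrist'); img=vision.snapshot('wrist')
plate_meas(img,cal,'pl1')
for t in ['weight','plate','plate_mark']: print(t,models.mark_of(t,'wrist')[:2])
# other view yaw +90 (camera on other side)
r.move_to([0.58,0.0,0.28],down(np.pi/2))
cal=vision.get_calibration('wrist'); img=vision.snapshot('wrist')
plate_meas(img,cal,'pl2')
for t in ['weight','plate','plate_mark']: print(t,models.mark_of(t,'wrist')[:2])
E
```

```text
plate D 160.8254949035984 [ 0.54952114 -0.00200928] 0.33202405494685877 tri r 0.06512231921885366 ang 30.73175499759778 area mm2 208.0
weight [{'at': [0.4386, -0.2199, -0.003], 'score': 0.74}, {'at': [0.5713, -0.0026, 0.0262], 'score': 0.56}]
plate [{'at': [0.5443, -0.0022, -0.0021], 'score': 0.63}]
plate_mark [{'at': [0.6015, 0.0237, 0.0253], 'score': 0.63}]
plate D 160.55724589530553 [ 0.54960426 -0.00189744] 0.2534126329362095 tri r 0.06508622688063176 ang 30.42391568912879 area mm2 207.0
weight [{'at': [0.5689, -0.0049, 0.0244], 'score': 0.66}, {'at': [0.6051, 0.0241, 0.0256], 'score': 0.48}]
plate [{'at': [0.5498, -0.0028, -0.0046], 'score': 0.96}]
plate_mark [{'at': [0.6064, 0.024, 0.0262], 'score': 0.69}, {'at': [0.4389, -0.2212, 0.0013], 'score': 0.19}]
```

View pics/pl1.png

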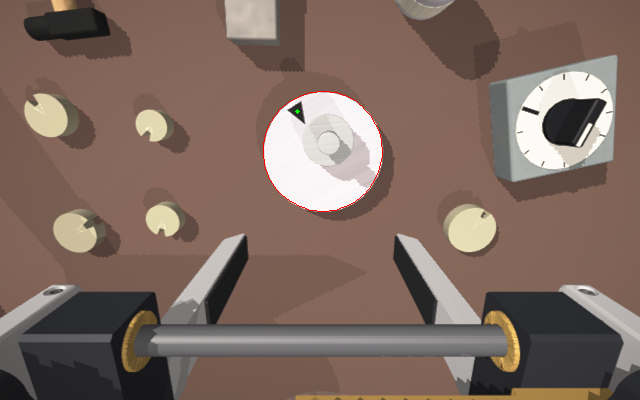

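View pics/pl2.png

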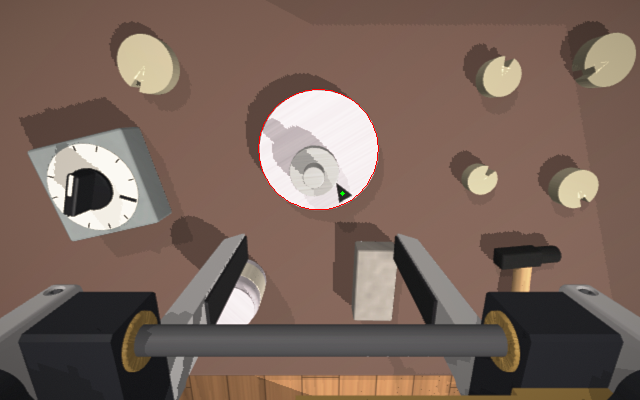

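```bash
python3 - <<'E'
from h import *
cal=vision.get_calibration('wrist'); img=vision.snapshot('wrist')
c=proj(cal,[.57,-.004,.085]).astype(int); print(c)
cr=img[c[1]-45:c[1]+45,c[0]-60:c[0]+60]; save(cv2.resize(cr,None,fx=6,fy=6,interpolation=cv2.INTER_CUBIC),'wz'); print(c-[60,45])
o=img.copy()
for z,rad,h in((.025,.032,.028),(.053,.013,.032)): cv2.polylines(o,[hullpts(cal,.57,-.004,rad,z,h).astype(int)],True,(255,0,0),1)
cr=o[c[1]-45:c[1]+45,c[0]-60:c[0]+60]; save(cv2.resize(cr,None,fx=6,fy=6,interpolation=cv2.INTER_NEAREST),'wz2')
E
```

```text
[316 176]
[256 131]
```

View pics/wz2.png

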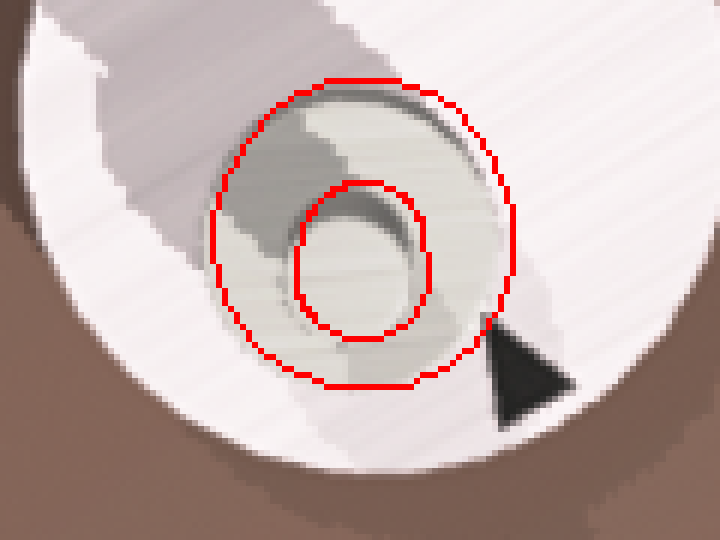

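```bash
python3 - <<'E'
from h import *
np.set_printoptions(precision=4,suppress=True)
q=down(np.pi/2)
r.move_to([.5705,-.0065,.16],q); gripper_to(.06)
print('contact',r.move_l([.5705,-.0065,.081],vel=.08,guard=8))
gripper_to(.0,25); print('op',telemetry.current_opening(),telemetry.current_ee_pos())
r.move_l([.5705,-.0065,.16],vel=.1); print('op',telemetry.current_opening(),telemetry.current_wrist_force())
r.move_l([.38,0,.12],vel=.25)
g=r.move_l([.38,0,.050],vel=.06,guard=6); print(g,telemetry.current_ee_pos(),telemetry.current_t())
E
```

```text
contact False
op 0.02545576314869141 [ 0.5707 -0.0073  0.0812]
op 0.025047811048861907 [-0.1233 -0.6203 -4.3505]
True [0.3796 0.0001 0.0557] 14.625
```

```bash
python3 - <<'E'
from h import *
np.set_printoptions(precision=4,suppress=True)
gripper_to(.06); r.move_l([.38,0,.16],vel=.2)
r.move_to([0.52,0.0,0.28],down(-np.pi/2)); gripper_to(.09)
cal=vision.get_calibration('wrist'); img=vision.snapshot('wrist')
plate_meas(img,cal,'pl3')
for t in ['weight','plate','plate_mark']: print(t,models.mark_of(t,'wrist')[:2])
ds=discs(img,cal)
for k in ds: print(k['d'],round(k['fitD'],1),k['xy'].round(4),'e',round(k['e'],2),'ang',round(np.degrees(k['ang']),1),'s',round(k['s']))
o=img[60:250]; save(o,'crop3')
E
```

```text
plate D 160.30859034952095 [ 0.5495 -0.0021] 0.18065487854762716 tri r 0.06516548370151674 ang 30.773944123690168 area mm2 208.25
weight [{'at': [0.3792, 0.0055, -0.0015], 'score': 0.97}, {'at': [0.4635, -0.2394, 0.0216], 'score': 0.4}]
plate [{'at': [0.5454, -0.0002, -0.0028], 'score': 0.87}]
plate_mark [{'at': [0.6045, 0.0282, 0.0282], 'score': 0.59}]
62 60.6 [0.4342 0.3631] e 2.82 ang 299.9 s 255
69 69.5 [ 0.439  -0.2209] e 0.24 ang 330.6 s 215
48 47.3 [0.4533 0.2312] e 1.31 ang 168.2 s 255
41 35.7 [0.5876 0.2273] e 2.48 ang 151.4 s 246
48 46.1 [0.5992 0.3692] e 2.14 ang 14.5 s 241
```

View pics/pl3.png

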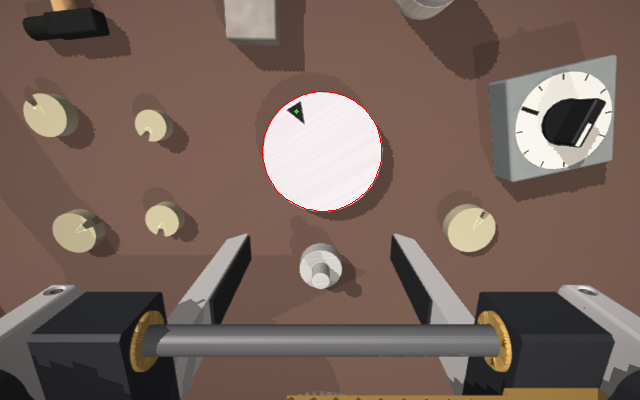

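```bash
cat >> h.py <<'E'
PL=np.array([.5496,-.002]); MA=np.radians(30.6)
def pick(d,xy,g,f=30):
    D=d/1000; q=down(g)
    gripper_to(min(.092,D+.022)); r.move_to([*xy,.11],q)
    if r.move_l([*xy,.028],vel=.12,guard=8): print('!contact on descent',telemetry.current_ee_pos())
    gripper_to(0,f); o=telemetry.current_opening(); print('grip opening',round(o*1000,1))
    return o
def place(d,lev,p,g,xy):
    zt=.025+.02*lev+.028
    zc=max(.09,zt+.03)
    r.move_l([*xy,zc],vel=.15); o=telemetry.current_opening(); print('lift',round(o*1000,1))
    mid=[*PL,zc+.015]
    r.move_to(mid,down(p)); print('over',round(telemetry.current_opening()*1000,1),np.round(telemetry.current_wrist_force(),2))
    r.move_l([*PL,zt+.006],vel=.08)
    c=r.move_l([*PL,zt-.004],vel=.025,guard=4); e=np.array(telemetry.current_ee_pos()); print('touch',c,e.round(4),'expect z',zt,'op',round(telemetry.current_opening()*1000,1))
    return c
def release(d):
    e=np.array(telemetry.current_ee_pos())
    gripper_to(d/1000+.014); r.move_l([e[0],e[1],e[2]+.07],vel=.15)
def view(lev,only,name):
    z=max(.2,.2+.02*lev); r.move_to([PL[0]-.035,PL[1],z],down(-np.pi/2))
    ds=look(only,PL,.025+.02*lev,name)
    for k in ds: print('  off mm',((k['xy']-PL)*1000).round(1),'ang err',round(np.degrees(k['ang']-MA),1)); 
    return ds
E
python3 - <<'E'
from h import *
xy=np.array([.439,-.2209]); g=np.radians(-30)
r.move_to([.41,-.22,.2],down(-np.pi/2)); ds=look(69,xy,name='p69')
xy=ds[0]['xy']; a=ds[0]['ang']; p=g+MA-a; p=(p+np.pi)%(2*np.pi)-np.pi; print(np.degrees(p))
pick(69,xy,g); place(69,0,p,g,xy); print(telemetry.current_t())
E
```

```text
69 69.7 [ 0.4392 -0.2197] e 0.32 ang 328.5 s 361
32.13516583865418
grip opening 68.6
lift 68.2
over 68.3 [ 0.54 -0.87 -2.05]
touch True [ 0.5504 -0.002   0.0529] expect z 0.053000000000000005 op 68.7
25.7083
```

View pics/p69.png

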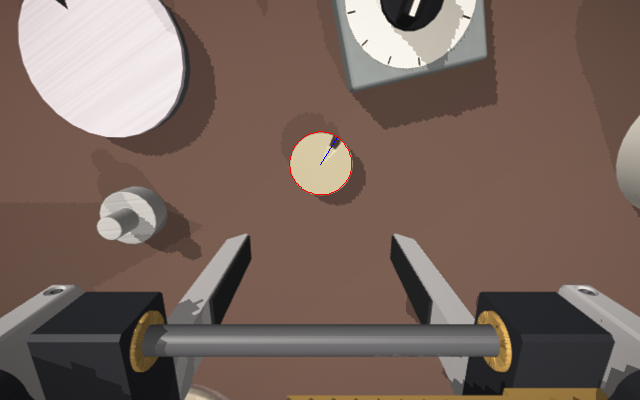

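```bash
python3 - <<'E'
from h import *
release(69); view(0,69,'v69'); 
E
```

```text
69 69.1 [ 0.5513 -0.0023] e 0.12 ang 45.5 s 60
  off mm [ 1.7 -0.3] ang err 14.9
```

View pics/v69.png

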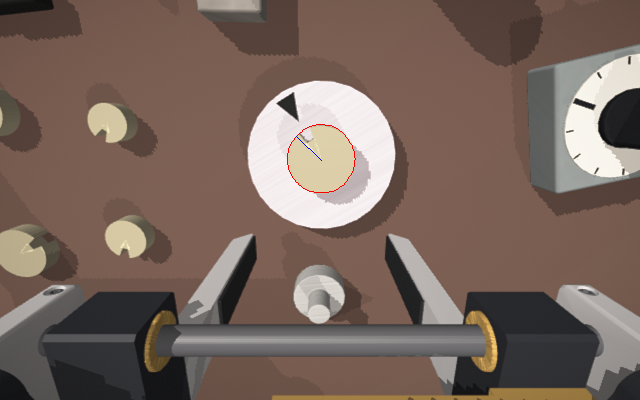

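```bash
cat >> h.py <<'E'
def notch(img,cal,c,rad,ztop):
    P,X,Y=patch(img,cal,c,ztop); rr=np.hypot(X,Y); P=P.astype(float)
    med=np.median(P[rr<rad-.014],axis=0); V=-np.minimum(np.abs(P-med).sum(-1),150)
    best=[]
    for a in np.radians(np.arange(0,360,1.0)):
        u=X*np.cos(a)+Y*np.sin(a); w=-X*np.sin(a)+Y*np.cos(a)
        m=(u>rad-.011)&(rr<rad-.002)&(abs(w)<.005)
        s=(u>rad-.011)&(abs(w)>.007)&(abs(w)<.011)&(rr<rad-.002)
        b=(u>rad-.018)&(u<rad-.014)&(abs(w)<.006)
        best.append(0.7*V[s].mean()+.3*V[b].mean()-V[m].mean())
    best=np.array(best); i=best.argmax(); k=np.arange(-12,13); w=np.clip(best[(i+k)%360]-best[i]*.6,0,None)
    return np.radians(i+(w*k).sum()/w.sum()),best[i]
def zoom(c,z,h,name,ang=None,rad=None):
    cal=vision.get_calibration('wrist'); img=vision.snapshot('wrist')
    P,X,Y=patch(img,cal,c,z,h,500)
    if ang is not None: cv2.line(P,(250,250),(int(250+np.cos(ang)*250),int(250+np.sin(ang)*250)),(255,0,0),1)
    if rad: cv2.circle(P,(250,250),int(rad/h*250),(255,0,0),1)
    save(P,name)
E
python3 - <<'E'
from h import *
look(69,PL,.025); zoom(PL,.045,.06,'z69',MA,.0345)
E
```

```text
69 69.1 [ 0.5514 -0.0023] e 0.14 ang 31.4 s 80
```

View pics/z69.png

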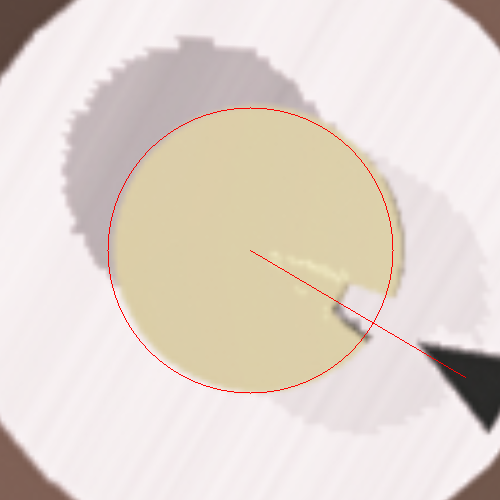

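```bash
cat >> h.py <<'E'
PL=np.array([.551,-.0022])
def do(d,lev,guess,gdeg):
    g=np.radians(gdeg); guess=np.array(guess)
    r.move_to([guess[0]-.03,guess[1],.2],down(-np.pi/2)); ds=look(None,guess,name='p%d'%d)
    ds=[k for k in ds if k['d']==d]
    if not ds: print('NOT FOUND'); return
    xy=ds[0]['xy']; a=ds[0]['ang']; p=(g+MA-a+np.pi)%(2*np.pi)-np.pi; print('p',np.degrees(p))
    o=pick(d,xy,g)
    if abs(o-d/1000)>.004: print('BAD GRIP'); return
    c=place(d,lev,p,g,xy); print('t',telemetry.current_t()); return c
E
python3 - <<'E'
from h import *
if do(62,1,[.4343,.362],-45) : release(62); view(1,62,'v62'); zoom(PL,.065,.06,'z62',MA,.031); print(telemetry.current_t())
E
```

```text
62 62.5 [0.4346 0.3618] e 0.25 ang 301.1 s 137
p 44.52173049230534
grip opening 61.6
lift 61.2
over 61.1 [-0.03  0.16 -2.11]
touch True [ 0.5518 -0.0022  0.0731] expect z 0.073 op 61.4
t 36.1583
62 64.8 [ 0.5538 -0.0019] e 1.38 ang 32.3 s 79
  off mm [2.8 0.3] ang err 1.7
39.35
```

View pics/z62.png

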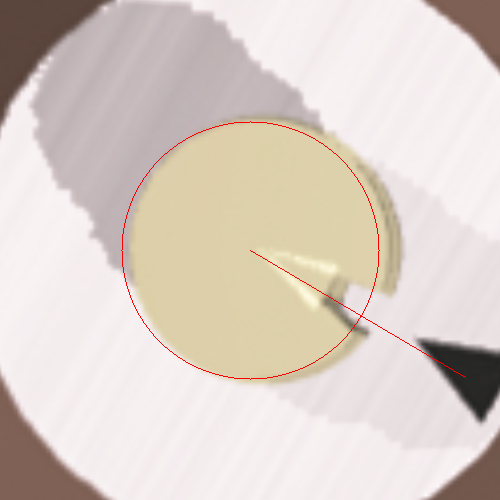

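View pics/p62.png

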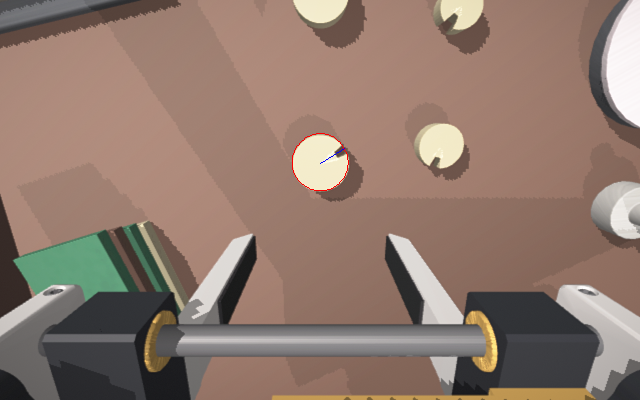

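```bash
echo 'PL=np.array([.550,-.0022])' >> h.py
python3 - <<'E'
from h import *
if do(55,2,[.6007,.3622],45) : release(55); view(2,55,'v55'); zoom(PL,.085,.06,'z55',MA,.0275); print(telemetry.current_t())
E
```

```text
55 55.4 [0.6002 0.3615] e 0.23 ang 34.4 s 130
p 41.15731586077023
grip opening 54.7
lift 54.6
over 54.6 [-0.05  0.86 -1.53]
touch True [ 0.5508 -0.0022  0.0931] expect z 0.093 op 54.3
t 47.4917
55 61.8 [ 0.557  -0.0034] e 3.49 ang 45.3 s 81
  off mm [ 7.  -1.2] ang err 14.7
50.6417
```

View pics/z55.png

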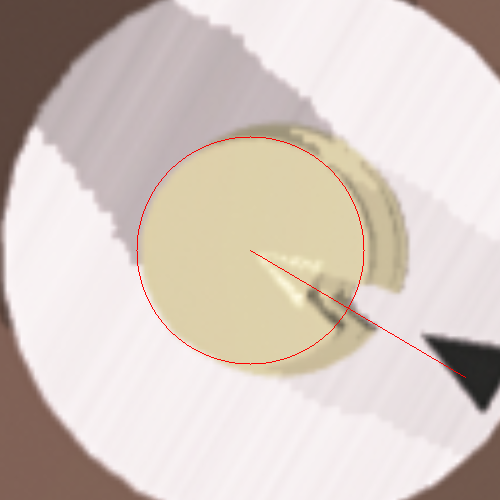

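View pics/v55.png

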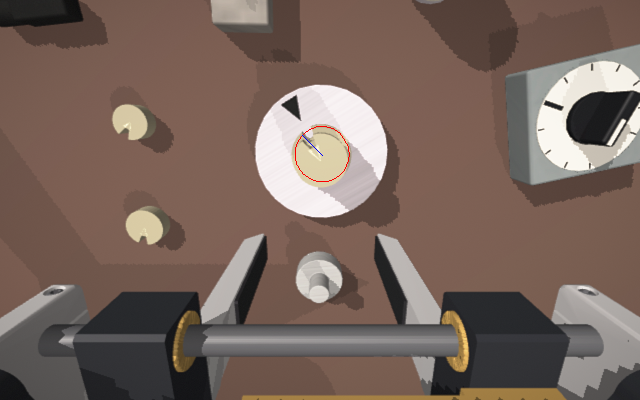

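```bash

python3 - <<'E'
from h import *
if do(48,3,[.4535,.2298],65) : release(48); view(3,48,'v48'); zoom(PL,.105,.06,'z48',MA,.024); print(telemetry.current_t())
E
```

```text
48 48.4 [0.4536 0.2301] e 0.29 ang 166.2 s 133
p -70.57729590258633
grip opening 47.6
lift 47.1
over 47.1 [-0.9   1.09 -0.58]
touch True [ 0.5507 -0.0023  0.113 ] expect z 0.11299999999999999 op 47.4
t 59.1
48 58.1 [ 0.5591 -0.0032] e 5.03 ang 51.8 s 85
  off mm [ 9.1 -1. ] ang err 21.2
60.7167
```

View pics/z48.png

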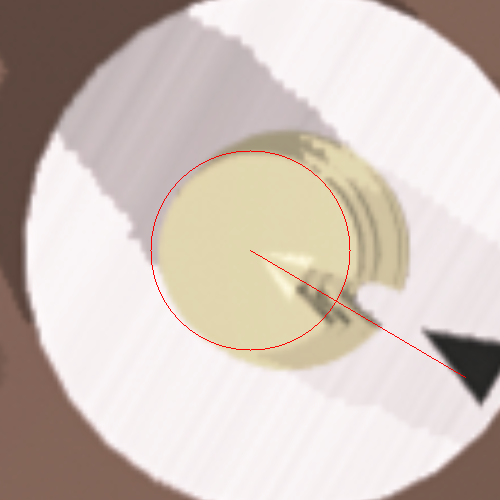

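View pics/p48.png

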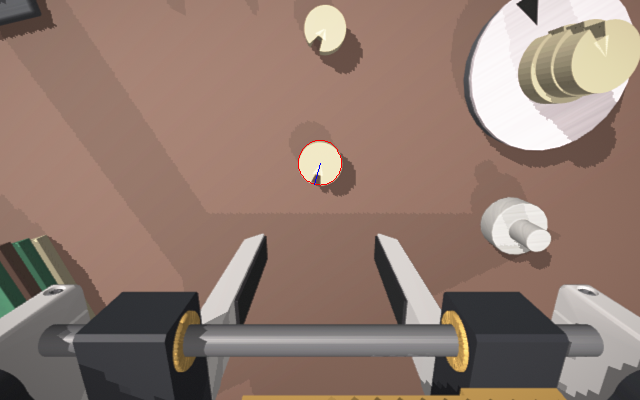

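```bash

python3 - <<'E'
from h import *
if do(41,4,[.588,.227],60) : release(41); view(4,41,'v41'); zoom(PL,.125,.06,'z41',MA,.0205); print(telemetry.current_t())
E
```

```text
41 41.3 [0.5874 0.2254] e 0.21 ang 146.6 s 131
p -56.019860704517576
grip opening 40.5
lift 40.4
over 40.2 [-0.53 -0.19 -1.21]
touch True [ 0.5508 -0.0023  0.1332] expect z 0.133 op 40.2
t 68.9667
41 55.2 [ 0.5566 -0.0015] e 7.32 ang 47.5 s 87
  off mm [6.6 0.7] ang err 16.9
70.7667
```

View pics/z41.png

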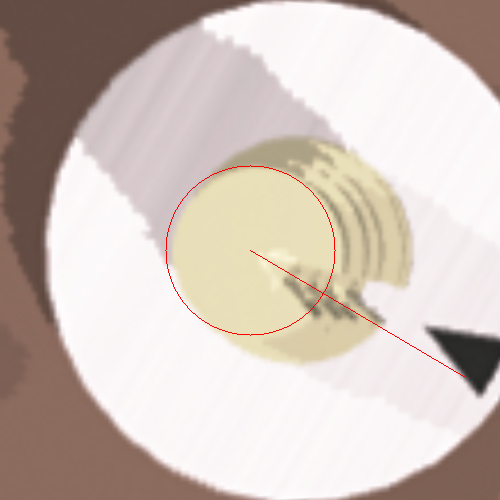

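View pics/p41.png

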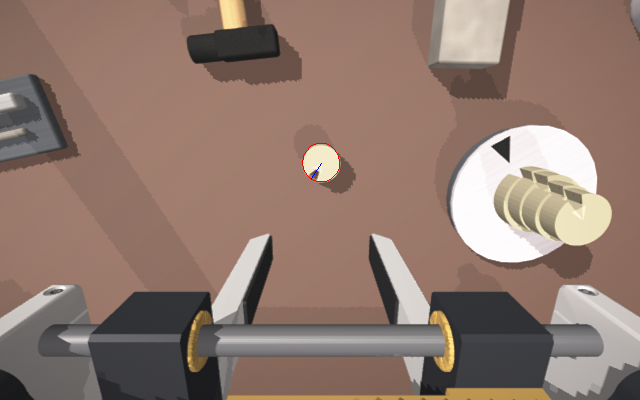

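```bash

python3 - <<'E'
from h import *
np.set_printoptions(precision=4,suppress=True)
q=down(0.); save(vision.snapshot('scene'),'s1')
gripper_to(.06); r.move_to([.38,0,.14],q)
print(r.move_l([.38,0,.0565],vel=.1,guard=8))
gripper_to(0,35); print(telemetry.current_opening(),telemetry.current_ee_pos())
r.move_l([.38,0,.225],vel=.15); print(telemetry.current_opening(),telemetry.current_wrist_force())
r.move_l([*PL,.225],vel=.15)
print(telemetry.current_opening())
r.move_l([*PL,.188],vel=.06); c=r.move_l([*PL,.176],vel=.025,guard=5); print(c,telemetry.current_ee_pos(),telemetry.current_opening(),telemetry.current_t())
save(vision.snapshot('scene'),'s2')
E
```

```text
False
0.025111218626125625 [0.3787 0.0001 0.0565]
0.025164746576580556 [ 0.4631  0.8848 -5.0452]
0.02508758965660527
True [ 0.5507 -0.0023  0.1815] 0.025239412670500786 77.8917
```

View pics/s2.png

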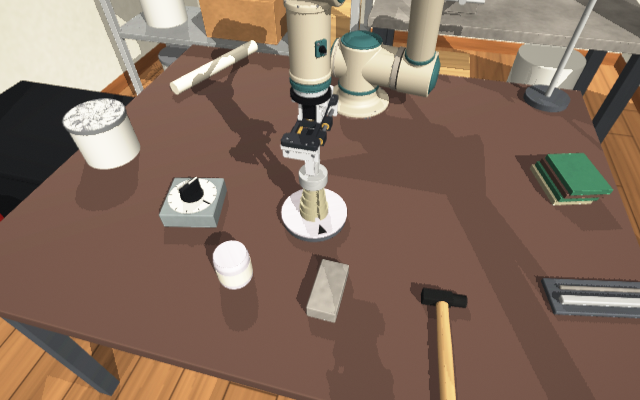

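```bash

python3 - <<'E'
from h import *
np.set_printoptions(precision=4,suppress=True)
r.hold(.2); gripper_to(.05); r.move_l([*PL,.27],vel=.12)
r.move_to([.57,-.30,.25],down(-np.pi/2))
img=vision.snapshot('wrist');cal=vision.get_calibration('wrist');save(img,'t1'); np.save('t1cal.npy',cal,allow_pickle=True)
for t in ['timer_base','timer_grip','timer_mark','timer']: print(t,models.mark_of(t,'wrist')[:2])
save(vision.snapshot('scene')[120:280,200:440],'s3')
P,X,Y=patch(img,cal,[.593,-.3],.045,.08,600); save(P,'t1dial')
P,X,Y=patch(img,cal,[.593,-.3],.085,.08,600); save(P,'t1bar')
E
```

```text
timer_base [{'at': [0.5885, -0.2999, -0.0027], 'score': 0.97}]
timer_grip []
timer_mark [{'at': [0.6088, -0.2512, 0.048], 'score': 0.84}]Traceback (most recent call last):
  File "<stdin>", line 6, in <module>
ValueError: it knows: disc, disc41_notch, disc48_notch, disc55_notch, disc62_notch, disc69_notch, glue_tin, plate, plate_mark, rubbing_block, timer_base, timer_grip, timer_mark, weight
```

View pics/t1.png

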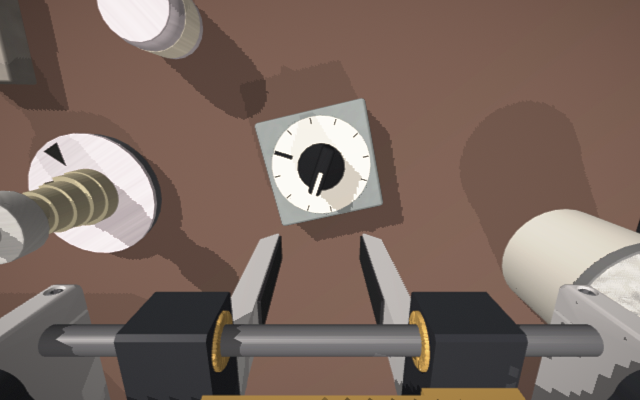

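```bash

python3 - <<'E'
from h import *
np.set_printoptions(precision=4,suppress=True)
cal=vision.get_calibration('wrist');img=vision.snapshot('wrist')
save(cv2.resize(vision.snapshot('scene')[110:260,230:390],None,fx=4,fy=4,interpolation=cv2.INTER_CUBIC)[:600],'s3')
A,X,Y=patch(img,cal,[.593,-.3],.045,.08,400)
B,X,Y=patch(img,cal,[.593,-.3],.085,.05,400); save(np.hstack([A,B]),'t1both')
print(telemetry.current_t())
E
```

```text
81.0833
```

View pics/t1both.png

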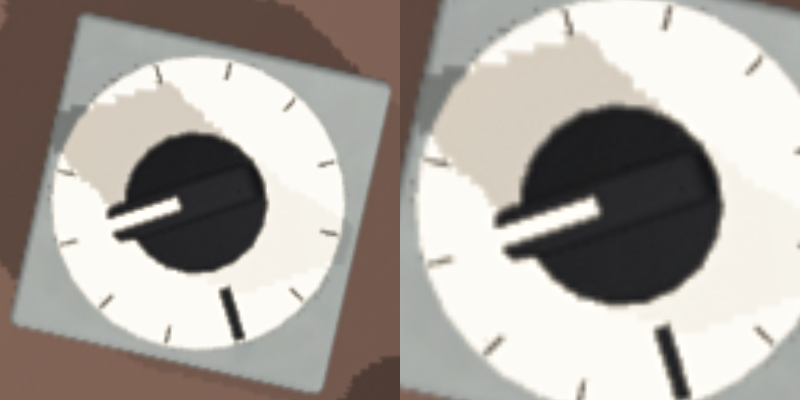

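View pics/s3.png

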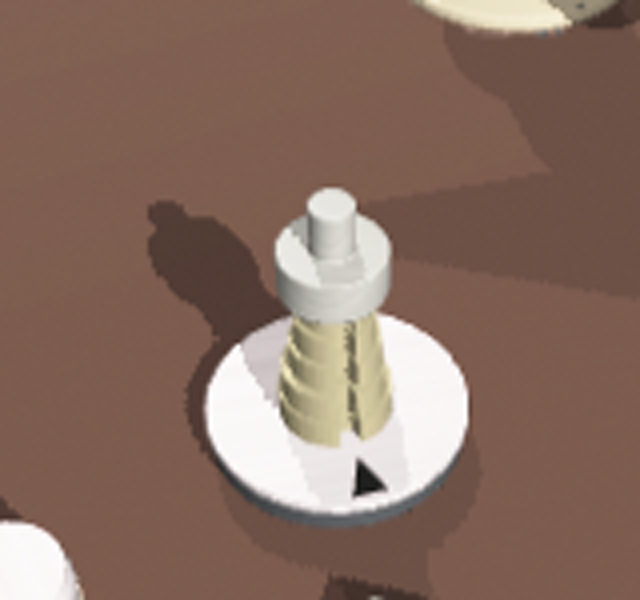

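```bash

python3 - <<'E'
from h import *
np.set_printoptions(precision=4,suppress=True)
C=[.5922,-.2984]
gripper_to(.045); r.move_to([*C,.15],down(np.radians(72.3)))
print(r.move_l([*C,.0845],vel=.08,guard=6),telemetry.current_ee_pos())
gripper_to(0,15); print(telemetry.current_opening(),telemetry.current_wrist_force(),telemetry.current_torque())
for a in (50,27,5,-16.6):
    r.move_l([*C,.0845],rot=down(np.radians(a)),vel=.1) if 0 else r.move_to([*C,.0845],down(np.radians(a)))
    print(a,telemetry.current_opening(),telemetry.current_wrist_force(),telemetry.current_torque())
T=Rq(telemetry.current_tool_rot()).as_matrix(); print(np.degrees(np.arctan2(T[1,0],T[0,0])),telemetry.current_t())
r.hold(.3); gripper_to(.045); r.move_l([*C,.17],vel=.15)
r.move_to([.57,-.30,.25],down(-np.pi/2))
cal=vision.get_calibration('wrist');img=vision.snapshot('wrist')
A,X,Y=patch(img,cal,[.593,-.3],.045,.08,400)
B,X,Y=patch(img,cal,[.593,-.3],.085,.05,400); save(np.hstack([A,B]),'t2both')
print(telemetry.current_t())
E
```

```text
False [ 0.5926 -0.2986  0.085 ]
0.013613137604853871 [-0.7484 -1.7967  1.067 ] [-0.3533  0.1056  0.027 ]
50 0.01365692423233834 [-1.6802 -3.3626  1.8342] [-0.5823  0.1202 -0.0362]
27 0.013975671165738416 [-2.2886 -3.9738  2.921 ] [-0.8209  0.2606  0.0009]
5 0.014199259280156185 [-2.7553 -4.3482  2.4627] [-0.9582  0.3662 -0.0309]
-16.6 0.014074750361801586 [-2.4722 -4.3292  2.4375] [-0.8888  0.3948 -0.0616]
-16.45175181732004 87.1833
90.0667
```

View pics/t2both.png

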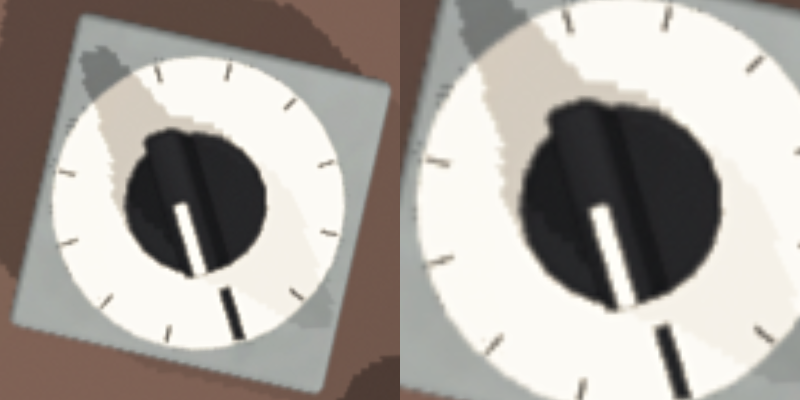

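```bash

python3 - <<'E'
from h import *
cal=vision.get_calibration('wrist');img=vision.snapshot('wrist')
def pca(m,X,Y):
    n,l,s,c=cv2.connectedComponentsWithStats(m.astype(np.uint8)); i=max(range(1,n),key=lambda i:s[i,4]); k=l==i
    P=np.stack([X[k],Y[k]]); w,v=np.linalg.eigh(np.cov(P)); d=v[:,1]*np.sign(v[1,1]); return np.degrees(np.arctan2(d[1],d[0])),P.mean(1),np.sqrt(w)*1000
B,X,Y=patch(img,cal,[.593,-.3],.085,.05,800)
g=B.min(-1); print('ptr',pca((g>150)&(abs(X)<.012)&(Y>-.001)&(Y<.0262)&(abs(X-.2*Y)<.008),X,Y))
A,X,Y=patch(img,cal,[.593,-.3],.046,.08,800); g=A.max(-1); rr=np.hypot(X+.0004,Y-.0014)
print('mark',pca((g<110)&(rr>.034)&(rr<.062),X,Y))
# dial centre
m=(A.min(-1)>150)&(rr<.07)
cs,_=cv2.findContours(m.astype(np.uint8),0,1); c=max(cs,key=cv2.contourArea); h=cv2.convexHull(c); print(cv2.fitEllipse(h))
E
```

```text
ptr (np.float64(73.19120840594711), array([0.00325707, 0.01399919]), array([1.28703604, 7.30621141]))
mark (np.float64(72.80183858611963), array([0.01305352, 0.04563543]), array([1.06875969, 5.99382754]))
((398.21173095703125, 406.64691162109375), (692.3883666992188, 698.8097534179688), 92.36469268798828)
```

```bash

python3 - <<'E'
from h import *
r.move_to([.50,-.25,.32],down(-np.pi/2))
a=vision.snapshot('scene')[110:260,230:390]; save(cv2.resize(a,None,fx=4,fy=4,interpolation=cv2.INTER_CUBIC),'s4')
save(vision.snapshot('top'),'top4')
for t in ['glue_tin','rubbing_block','weight']: print(t,models.mark_of(t,'top')[:1])
E
```

```text
glue_tin [{'at': [0.7525, -0.1227, 0.0018], 'score': 0.73}]
rubbing_block [{'at': [0.7472, 0.0776, -0.0059], 'score': 0.75}]
weight []
```

View pics/s4.png

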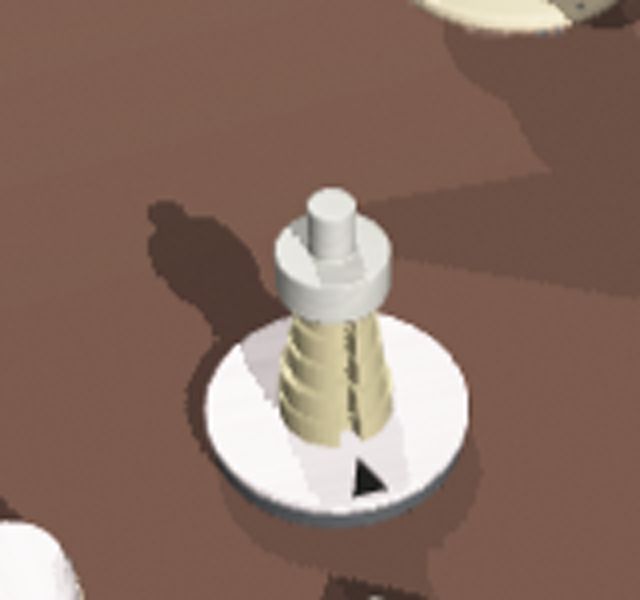

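View pics/top4.png

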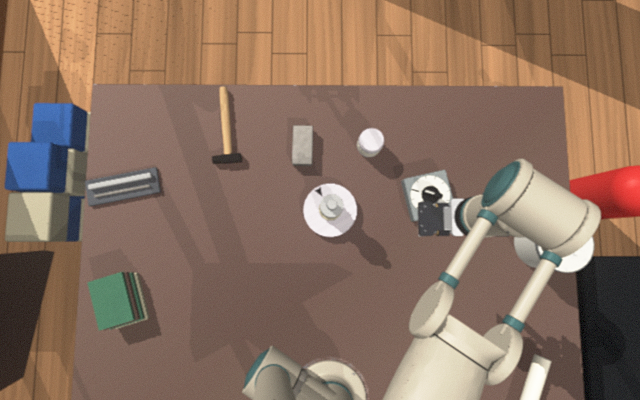

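The stack stands upright with its notches in one line facing the triangle, and no discs are left on the bench. The tin and block have not moved.

```bash
python3 -c "
from h import *
r.sign_off(); print(telemetry.current_t())"
```

```text
the job is handed in; nothing more can be done
the job is handed in; nothing more can be done
```

The job is done and handed in at about 92 s, and nothing failed along the way. I moved the weight off the plate, stacked all five discs from 69 mm up to 41 mm, and stood the weight on top. Last, I turned the timer knob to the long thick mark.

- **Heights:** every disc and the weight touched down within 0.5 mm of the expected height.
- **Centring:** the gripper positions at placement were within about 1.5 mm of each other and about 1–2 mm from the plate centre. The wrist camera read the discs up to about 1.2 mm further off in x, which puts the 62 mm disc about 3.5 mm from the plate centre at worst.
- **Notches:** the lowest disc measured 31.4° against 30.6° for the triangle. My angle and centre fit was thrown off on the upper four discs by the cream stone beneath them. I judged those by eye in the wrist close-ups and scene pictures, where all the notches line up with the triangle.
- **Timer:** the pointer and the long mark both measured 73.2°.
- **Tin and block:** both read the same as at the start, within the network's accuracy. The network did not find the weight in the last top picture, but it shows standing on the stack in both pictures.

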